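# Pin the gate of the pulse-generator fixture

### The arm

A 6-joint arm with a two-finger parallel gripper is mounted at the origin on the work surface. World frame = base frame: x ahead of the robot, y to its left, z up, the work surface at z = 0. Lengths are in m, angles in rad, forces in N, time in s.
With the tool pointing down it reaches from about 0.25 to 0.8 m from the base axis. Payload 3.9 kg.
Tool frame: the origin (TCP) lies at the centre of the arm's flange, where the gripper is bolted on; the fingertips stand 173 mm ahead of it and the grasp point (between the pads) lies 155 mm ahead of it; z points along the fingers, y is the direction in which the jaws open and shut (so a half turn about z gives the same grasp; the last joint's range is limited). The gripper opens to 85 mm and grips with 20 to 120 N. Pads are 22 mm wide; open, the fingers measure 114 mm over their backs; the gripper's body (76 mm by 85 mm) begins 54 mm behind the grasp point. The pads swing forward as they close: fully open they stand 13 mm farther back than shut.
Start: joints at [-1.259, 0.26, -0.138, 1.173, 0, 1.571], TCP at [0.161, -0.5, 0.405] pointing down, gripper open.
Joint ranges: [-2.78, 2.78], [-0.83, 1.72], [-1.28, 1.37], [-1.9, 2.12], [-1.57, 1.48], [-3.14, 3.14]. Speed limits (rad/s): [2.57, 2.57, 3.14, 3.14, 3.14, 3.14].

### API

Orientations are given as [roll, pitch, yaw] about the fixed x, y, z axes, in that order (R = Rz(yaw) Ry(pitch) Rx(roll)).
In Python, from rig import r, camera, camera_params, job gives the robot as it stands. The module is installed in compiled form; this text tells all that it offers.
- The arm moves only by the tool move_arm, never from a script. Its argument "steps" is a list of rows, each a list of 7 numbers: the shift along the world's x, y, z in cm, then the turn, a rotation vector about the world's x, y, z in degrees, then the finger opening in cm, from 0 to 8.54. A call has 1 to 12 rows; each row is the pose to reach, as a shift and turn from the pose commanded when the call began; what a row does not reach only later rows make up. A row lasts 1/10 s, in which the tool goes at most 50 mm and 8.59 degrees, less where a joint would pass 70% of its speed; a pose out of reach is approached as far as the arm can. A call with a gripper value outside its range is refused whole. The fingers move at their own pace and stop on an object; "force" is the grip in N (left out, the last holds). Time passes only in rows, so rows that repeat a pose let the fingers close. It gives the time, the measured TCP pose, the force and the opening at its end, in the units of the state.
- r.observe(): the state, without advancing time (a new reading comes with each control period).
- camera(name): name is "scene" or "top" or "wrist"; returns the picture (400x640x3 uint8, red, green, blue); there is no depth.
- camera_params(name): a dict with "fx", "fy", "cx", "cy" (pixels), "position" and "orientation" of the camera in the world. Camera axes: x right, y down, z forward; pixel columns grow to the right and rows downward; lengths in m; the calibration is good to about 2 mm. A picture is of the moment at which its call begins: read the wrist's pose just before it. camera_params takes no time and is no camera call; for the wrist camera it gives the pose at the moment of the call.
- job.finish_job(): hands the job in, once; it reports no verdict.
The state is a dict: "time": time; "joint_positions": joint angles; "dq": joint speeds; "tau": joint torques, N m; "tcp_pos": TCP position; "orientation": TCP orientation; "force": force on the tool from outside, world axes, zero at the start; "wrist_torque": the same for the moment, N m; "finger_gap": finger opening in m.
Only numpy, scipy, OpenCV 4.12 (cv2) and the standard library are available. Lean on these libraries where they do the work, as an engineer would, in place of code of your own. Each camera call takes 0.05 s, during which the arm holds its last target.

### The job

Lock the pulse generator into its test fixture: swing the gate bar round into the fork until the hole in the bar lines up with the holes in the fork, then take the locking pin out of the accessory block and push it down through fork and gate until its collar sits flat on top of the fork. Let go of everything, and leave the generator in its nest and the other things on the bench where they are.

Things in the scene. Friction and masses are not known exactly. Their poses are not given: they have to be found in the camera images.
- fixture: The test fixture, fixed: dark anodised base plate 115 (x) x 195 (y) x 12 mm; a low black nest with the generator at its middle, the gate's pivot post near its +y end, the steel fork near its -y end. The closed gate lies along its y, over the nest. Origin: centre of the plate's underside; x points away from the robot's side, z up.
- fork_hole (a point): Centre of the fork's upper bore, on its top face, 56 mm above the bench; axes as the fixture's. The fork is a C-shaped steel block 30 mm wide: upper jaw 10 mm thick, a level slot 12 mm high, lower jaw 22 mm. One vertical 12 mm bore passes through both jaws, open for 44 mm below this point. The slot is open to -x; a web closes it 19 mm behind the bore on +x.
- gate_hole (a point): Centre of the 12 mm vertical through-hole in the gate bar, at mid thickness, 40 mm above the bench, 130 mm from the pivot. The gate is a plain steel bar, 26 mm wide, 10 mm thick, 206 mm long, that swings level. The frame turns with it; -y points along the bar from pivot to knob. Lined up: this point straight below fork_hole.
- gate_knob (a point): The gate's handle: an upright black cylindrical knob, 22 mm diameter, 32 mm tall (61 to 93 mm above the bench) on a thinner stem at the bar's free end, 180 mm from the pivot, 50 mm beyond the gate's hole. The point is the middle of the knob, 77 mm above the bench. It does not turn on its stem.
- gate_pivot (a point): Axis of the gate's vertical pivot, at the bar's mid height, 40 mm above the bench, 130 mm from fork_hole along the fixture's +y; axes as the fixture's.
- gate (a joint): Angle of the gate, rad: 0 when its hole is exactly in line with the fork's, growing as it opens (knob end swings out to the fixture's -x side, clockwise seen from above). Range -0.046 (bar against the fork's web, 6 mm too far) to 1.5; it starts at 0.5 to 1.1. The pivot is stiff (1 to 2 N at the knob): the gate stays where it is left.
- pin_grip (a point): Centre of the locking pin's knurled head, 24 mm above its collar's underside, 72 mm above the bench at the start. The steel pin, about 0.1 kg, stands in the accessory block: head 20 mm diameter, 34 mm tall; below it a collar, 24 mm diameter, 5 mm thick, resting on the block; shank 10 mm diameter, 42 mm long, its last 9 mm tapering to a 4 mm nose.
- pin_shoulder (a point): Centre of the underside of the pin's collar; z is the pin's axis, from nose to head. Seated, it lies at fork_hole.
- pin_tip (a point): The end of the pin's nose, 42 mm below the collar's underside.
- block_hole (a point): Mouth of the hole that holds the pin (12 mm diameter, 48 mm deep), on top of the accessory block, a fixed aluminium block 110 x 44 x 48 mm; x runs along the block. Three small hex keys stand in its other half, 65 to 85 mm from the pin on +x, up to 33 mm above the block. The block is to the left or the right of the fixture.
- generator_mid (a point): Centre of the pulse generator in the fixture: a flat metal disc with a pale header, about 52 x 44 x 9 mm, lying in the shallow black nest between pivot and fork, 2 mm below the closed gate's rubber pad. Bystander: leave it.
- tray: Fixed white open tray, 150 x 100 x 22 mm, on the other side of the fixture from the accessory block, with two spare generators. Origin: centre of its underside.
- spare0_mid (a point): Centre of a spare pulse generator in the tray. Leave it.
- spare1_mid (a point): Centre of the other spare pulse generator in the tray. Leave it.
- driver_grip (a point): Handle of a grey screwdriver, 170 mm long and 26 mm thick, lying on the bench in front of the fixture, to the left. Leave it.
Things that resemble listed ones, but are neither listed nor needed, are in the scene too. What is meant by the part that bears pin_grip is not pink or purple, and is the larger of those in its own colour.

How it is judged:
By the outcome, as a careful person would: the job done as asked, in the order asked, and still so for the second after the job is handed in, with the robot touching nothing.
It also fails if it takes over 58 s, if anything falls off the work surface, if the arm or the gripper's body presses on something with over 40 N, if the wrist force passes 120 N, or if a joint passes its speed limit or range.

## Working session

There is one attempt and no reset: what is moved stays moved. The work goes in short steps, Python scripts to look and compute and a tool call to move; the robot and the scene stay as the last step left them, time stands still between calls to the robot, and variables do not carry over. Pictures are saved under pics/ and viewed, and the job is handed in when it is done.

Besides the shell and the picture viewer there is one more tool, called by a JSON object that holds its "op" and its "data", one argument or row to a line. move_arm: Moves the arm, as the interface text tells. Its arguments: {"type":"object","properties":{"steps":{"type":"array"},"force":{"type":"number"}},"required":["steps"]}

```bash
mkdir -p pics; python3 - <<'E'
from rig import r,camera,camera_params,job
import cv2
for n in("scene","top","wrist"):
    p=camera_params(n);print(n,p)
    cv2.imwrite(f"pics/{n}0.png",camera(n)[:,:,::-1])
print(r.observe())
E
```

```text
scene {'fx': 360.9489196476348, 'fy': 360.9489196476348, 'cx': 319.5934332337012, 'cy': 207.65775517943365, 'position': array([0.9850085 , 0.54755695, 0.58664155]), 'orientation': array([-2.19835456,  0.0102339 ,  2.3701206 ])}
top {'fx': 390.9070553284078, 'fy': 390.9070553284078, 'cx': 321.8664385839482, 'cy': 204.43176134815485, 'position': array([0.33485133, 0.07141678, 0.94560032]), 'orientation': array([-2.93750982,  0.00520191, -1.76940323])}
wrist {'fx': 309.2144060748954, 'fy': 309.2144060748954, 'cx': 319.6234636778354, 'cy': 202.24692228820825, 'position': array([ 0.23753176, -0.47531023,  0.37267936]), 'orientation': array([ 2.81978970e+00,  2.18924918e-03, -1.25894993e+00])}
{'time': 0.15, 'joint_positions': array([-1.25896619e+00,  2.60542578e-01, -1.39111842e-01,  1.17273157e+00,
        1.24039960e-05,  1.57078521e+00]), 'dq': array([-0.00031855, -0.00219158,  0.00358512,  0.00048988, -0.00316138,
       -0.00100936]), 'tau': array([-6.00806402e-05, -4.06005514e+01,  2.54166323e+01,  1.26672909e-02,
       -7.84260124e-06, -9.81279378e-07]), 'tcp_pos': array([ 0.16098561, -0.49941175,  0.40403617]), 'orientation': array([-3.14000299e+00, -1.24216569e-05,  3.11841240e-01]), 'force': array([-0.15994289,  0.5240219 ,  0.90176236]), 'wrist_torque': array([0.0185736 , 0.04979648, 0.04237776]), 'finger_gap': 0.08553008784550696}
```

View pics/scene0.png

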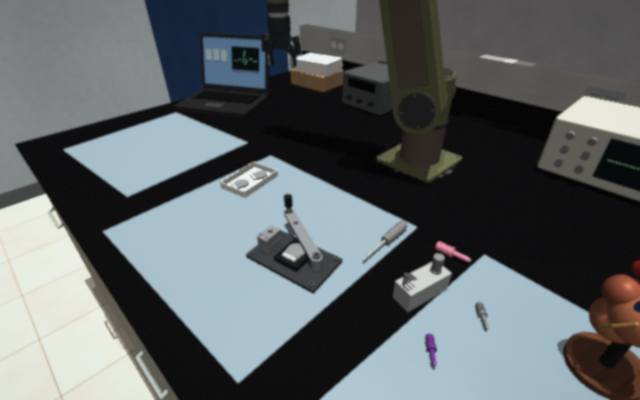

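View pics/top0.png

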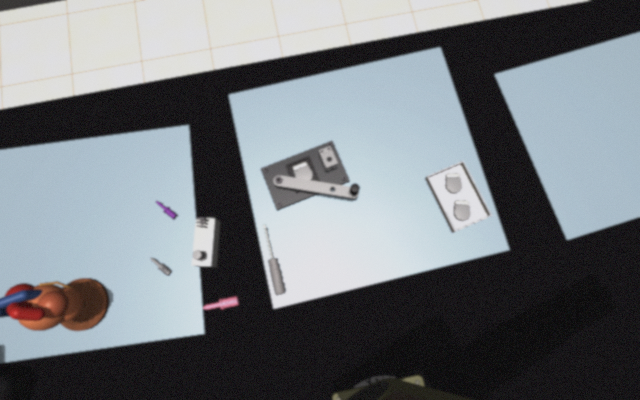

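View pics/wrist0.png

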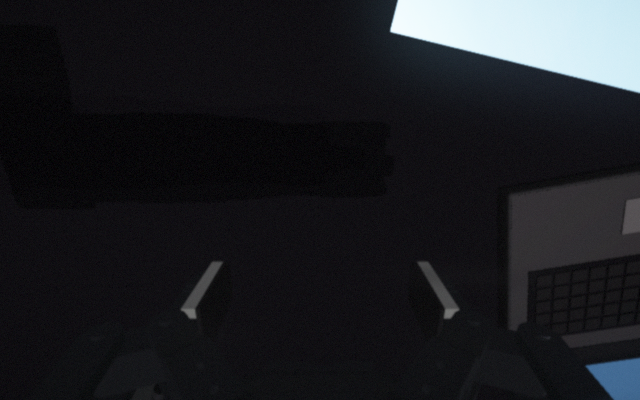

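Top view: fixture at about (305,175), gate from pivot (279,181) to knob (354,190), fork hole near (329,155). The pin stands in the block at (201,256) and the tray is at (457,198). I'll zoom in to measure.

```bash
cat > h.py <<'E'
import numpy as np,cv2
from scipy.spatial.transform import Rotation as R
def ray(p,uv):
    d=R.from_euler('xyz',p['orientation']).as_matrix()@np.array([(uv[0]-p['cx'])/p['fx'],(uv[1]-p['cy'])/p['fy'],1])
    return np.array(p['position']),d/np.linalg.norm(d)
def plane(p,uv,z):
    o,d=ray(p,uv);return o+d*(z-o[2])/d[2]
def proj(p,X):
    c=R.from_euler('xyz',p['orientation']).as_matrix().T@(np.array(X)-p['position'])
    return np.array([p['fx']*c[0]/c[2]+p['cx'],p['fy']*c[1]/c[2]+p['cy']])
def tri(rays):
    A=np.zeros((3,3));b=np.zeros(3)
    for o,d in rays:
        M=np.eye(3)-np.outer(d,d);A+=M;b+=M@o
    return np.linalg.solve(A,b)
E
python3 - <<'E'
import cv2
a=cv2.imread('pics/top0.png')
cv2.imwrite('pics/topz1.png',cv2.resize(a[130:220,250:370],None,fx=6.6,fy=6.6,interpolation=cv2.INTER_CUBIC))
cv2.imwrite('pics/topz2.png',cv2.resize(a[205:325,145:305],None,fx=5,fy=5,interpolation=cv2.INTER_CUBIC))
b=cv2.imread('pics/scene0.png')
cv2.imwrite('pics/scz1.png',cv2.resize(b[185:310,230:390],None,fx=4.8,fy=4.8,interpolation=cv2.INTER_CUBIC))
E
```

```text
(no output)
```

View pics/topz1.png

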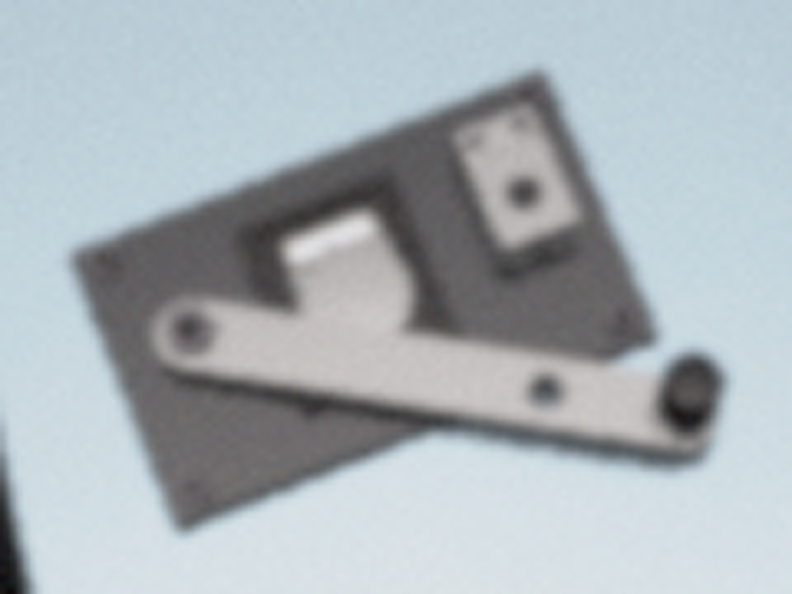

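View pics/topz2.png

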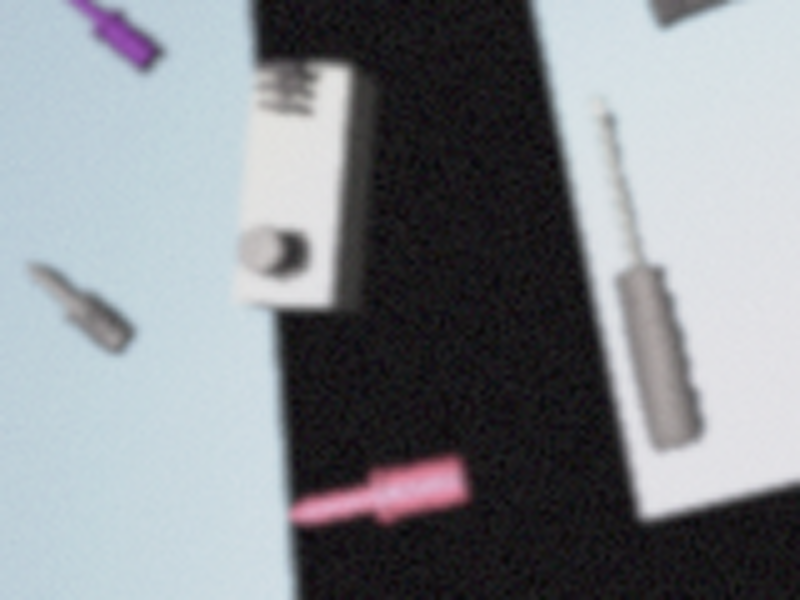

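View pics/scz1.png

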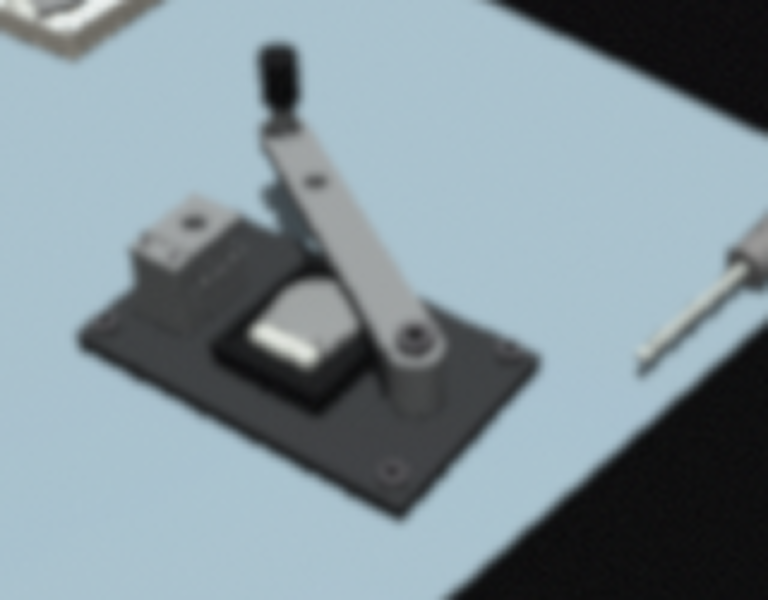

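Zoomed top view: fork bore (523,192), pivot (192,332), gate hole (545,388), knob top (693,378), and pin head top at (262,250) in the second crop. Next I'll turn these into positions.

```bash
python3 - <<'E'
from rig import camera_params
from h import *
p=camera_params('top');s=camera_params('scene')
t1=lambda x,y:((x+.5)/6.6-.5+250,(y+.5)/6.6-.5+130)
t2=lambda x,y:((x+.5)/5-.5+145,(y+.5)/5-.5+205)
s1=lambda x,y:((x+.5)/4.8-.5+230,(y+.5)/4.8-.5+185)
np.set_printoptions(precision=4,suppress=True)
fh=plane(p,t1(523,192),.056);pv=plane(p,t1(192,332),.047);gh=plane(p,t1(545,388),.045);kn=plane(p,t1(693,376),.093)
print('fork',fh,plane(s,s1(194,222),.056));print('piv',pv,plane(s,s1(416,336),.047));print('gh',gh,plane(s,s1(316,181),.045));print('kn',kn,plane(s,s1(279,50),.093))
ph=plane(p,t2(262,250),.089);print('pin',ph)
d=fh[:2]-pv[:2];print(np.linalg.norm(d),np.degrees(np.arctan2(*d[::-1])))
d2=gh[:2]-pv[:2];print(np.linalg.norm(d2),np.degrees(np.arctan2(*d2[::-1])))
d2=kn[:2]-pv[:2];print(np.linalg.norm(d2),np.degrees(np.arctan2(*d2[::-1])))
# base plate corners z=.012
for c in [(72,257),(541,70),(655,340),(183,530)]: print('plate',plane(p,t1(*c),.012))
for c in [(258,62),(352,62),(238,303),(332,306)]: print('block',plane(p,t2(*c),.048))
E
```

```text
fork [0.6221 0.0014 0.056 ] [0.6231 0.0038 0.056 ]
piv [0.597  0.1283 0.047 ] [0.5957 0.1291 0.047 ]
gh [0.5518 0.0076 0.045 ] [0.5519 0.0103 0.045 ]
kn [ 0.5344 -0.0392  0.093 ] [ 0.5326 -0.0369  0.093 ]
pin [0.454  0.3301 0.089 ]
0.12931770977309173 -78.80804354865093
0.12883737423822034 -110.51803998735102
0.17882615490859394 -110.49373409488076
plate [0.645  0.1698 0.012 ]
plate [ 0.6828 -0.0186  0.012 ]
plate [ 0.5697 -0.0388  0.012 ]
plate [0.5335 0.147  0.012 ]
block [0.5467 0.3327 0.048 ]
block [0.538  0.2896 0.048 ]
block [0.438  0.3564 0.048 ]
block [0.4282 0.3146 0.048 ]
```

{"op": "move_arm", "data": {
  "steps": [
    [4,5,-1,0,0,6,8.5],
    [8,9.5,-2,0,0,14,8.5],
    [12,14,-3,0,0,22,8.5],
    [16,18.5,-4,0,0,30,8.5],
    [20,23,-5,0,0,38,8.5],
    [24,28,-6,0,0,46,8.5],
    [28,33,-7,0,0,51.6,8.5],
    [32,38,-7,0,0,51.6,8.5],
    [35.5,43,-7,0,0,51.6,8.5],
    [37.3,46.0,-7,0,0,51.6,8.5],
    [37.3,46.0,-7,0,0,51.6,8.5],
    [37.3,46.0,-7,0,0,51.6,8.5]
  ]
}}

```text
time: 1.35
tcp_pos: [0.5349, -0.0376, 0.3344]
orientation: [-3.141, 0.0, 1.213]
force: [0.1, -0.1, -0.2]
finger_gap: 0.0849
```

```bash
python3 - <<'E'
from rig import r,camera,camera_params
from h import *
np.set_printoptions(precision=4,suppress=True)
print(r.observe()); p=camera_params('wrist');print(p)
import pickle;pickle.dump(p,open('w1.pkl','wb'))
cv2.imwrite("pics/w1.png",camera('wrist')[:,:,::-1])
for n,X in dict(knob=[.5335,-.039,.093],fork=[.6226,.0026,.056],gh=[.552,.009,.045],piv=[.5964,.1287,.047]).items(): print(n,proj(p,X))
E
```

```text
{'time': 1.35, 'joint_positions': array([-0.0701,  0.3185, -0.2442,  1.0083, -0.0001,  1.8585]), 'dq': array([ 0.7783,  0.4012,  0.5351,  0.1252, -0.0078,  0.7765]), 'tau': array([ -2.051 , -45.1846,  21.8774,   0.193 ,   0.2078,  -0.6078]), 'tcp_pos': array([ 0.5349, -0.0376,  0.3344]), 'orientation': array([-3.1414,  0.0002,  1.2131]), 'force': array([ 0.0987, -0.1403, -0.231 ]), 'wrist_torque': array([ 0.0202, -0.022 , -0.0205]), 'finger_gap': 0.08492776565722787}
{'fx': 309.2144060748954, 'fy': 309.2144060748954, 'cx': 319.6234636778354, 'cy': 202.24692228820825, 'position': array([0.5626, 0.0376, 0.3031]), 'orientation': array([ 2.8201,  0.0007, -0.3577])}
knob [319.1765 217.8669]
fork [408.6961 115.4144]
gh [319.9025 138.3511]
piv [319.4851 -49.8823]
```

View pics/w1.png

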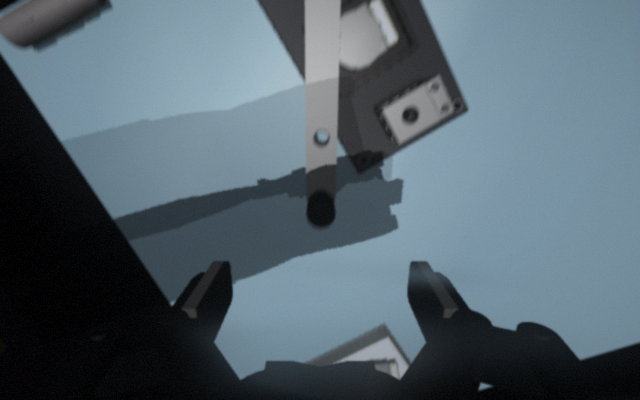

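The wrist view agrees with the estimates to about 1–2 px: gate hole (321,137), fork bore (410,115), knob (321,210). Next I'll descend over the knob and grip it lightly.

{"op": "move_arm", "data": {
  "force": 25,
  "steps": [
    [0,0,0,0,0,0,8.5],
    [0,0.1,-3,0,0,0,8.5],
    [0,0.1,-6,0,0,0,7],
    [0,0.1,-9,0,0,0,6],
    [0,0.1,-10.4,0,0,0,5],
    [0,0.1,-10.4,0,0,0,4],
    [0,0.1,-10.4,0,0,0,3],
    [0,0.1,-10.4,0,0,0,1.8],
    [0,0.1,-10.4,0,0,0,1.8],
    [0,0.1,-10.4,0,0,0,1.8],
    [0,0.1,-10.4,0,0,0,1.8]
  ]
}}

```text
time: 2.5
tcp_pos: [0.5343, -0.0392, 0.2318]
orientation: [3.14, 0.001, 1.212]
force: [-2.2, -3.7, 5.3]
finger_gap: 0.0213
```

```bash
python3 - <<'E'
from rig import r,camera,camera_params
from h import *
np.set_printoptions(precision=4,suppress=True)
o=r.observe();print({k:o[k] for k in('time','tcp_pos','orientation','force','finger_gap')})
cv2.imwrite("pics/w2.png",camera('wrist')[:,:,::-1])
pv=np.array([.5964,.1287])
k0=np.array(o['tcp_pos'][:2])
r0=np.linalg.norm(k0-pv);a0=np.degrees(np.arctan2(*(k0-pv)[::-1]));print(r0,a0)
for t in range(0,33,4):
    a=np.radians(a0+t);print(t,(pv+r0*np.array([np.cos(a),np.sin(a)])-k0)*100)
E
```

```text
{'time': 2.5, 'tcp_pos': array([ 0.5343, -0.0392,  0.2318]), 'orientation': array([3.1397, 0.0011, 1.212 ]), 'force': array([-2.1695, -3.6519,  5.2933]), 'finger_gap': 0.021251742161424343}
0.17897827336376185 -110.30070739140102
0 [0. 0.]
4 [ 1.1861 -0.3923]
8 [ 2.3966 -0.7008]
12 [ 3.6257 -0.9242]
16 [ 4.8674 -1.0613]
20 [ 6.1157 -1.1115]
24 [ 7.3644 -1.0744]
28 [ 8.6074 -0.9504]
32 [ 9.8388 -0.7399]
```

View pics/w2.png

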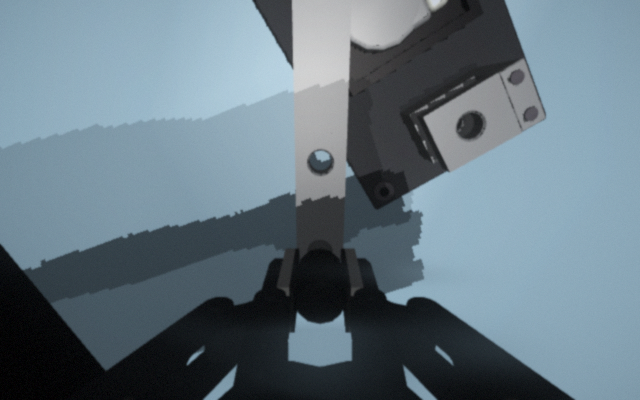

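{"op": "move_arm", "data": {
  "steps": [
    [0.9,-0.3,0,0,0,3,1.8],
    [1.8,-0.55,0,0,0,6,1.8],
    [2.7,-0.76,0,0,0,9,1.8],
    [3.6,-0.92,0,0,0,12,1.8],
    [4.55,-1.03,0,0,0,15,1.8],
    [5.5,-1.09,0,0,0,18,1.8],
    [6.4,-1.1,0,0,0,21,1.8],
    [7.36,-1.07,0,0,0,24,1.8],
    [8.3,-0.98,0,0,0,27,1.8],
    [8.9,-0.9,0,0,0,29,1.8],
    [9.2,-0.85,0,0,0,30,1.8],
    [9.2,-0.85,0,0,0,30,1.8]
  ]
}}

```text
time: 3.75
tcp_pos: [0.6276, -0.0484, 0.2318]
orientation: [3.138, 0.004, 1.736]
force: [1.5, -7.1, 2.8]
finger_gap: 0.0215
```

```bash
python3 - <<'E'
from rig import r,camera,camera_params
from h import *
np.set_printoptions(precision=4,suppress=True)
o=r.observe();print({k:o[k] for k in('time','tcp_pos','orientation','force','finger_gap','wrist_torque')})
p=camera_params('wrist');import pickle;pickle.dump(p,open('w3.pkl','wb'))
cv2.imwrite("pics/w3.png",camera('wrist')[:,:,::-1])
pv=np.array([.5964,.1287])
k0=np.array(o['tcp_pos'][:2])
print(np.linalg.norm(k0-pv),np.degrees(np.arctan2(*(k0-pv)[::-1])))
print(p, proj(p,[.6226,.0026,.056]))
E
```

```text
{'time': 3.75, 'tcp_pos': array([ 0.6276, -0.0484,  0.2318]), 'orientation': array([3.1385, 0.0045, 1.7355]), 'force': array([ 1.4627, -7.1116,  2.8031]), 'finger_gap': 0.021489271395724884, 'wrist_torque': array([-1.173 , -0.1527,  0.1177])}
0.17985844047683325 -80.01480098050786
{'fx': 309.2144060748954, 'fy': 309.2144060748954, 'cx': 319.6234636778354, 'cy': 202.24692228820825, 'position': array([0.6137, 0.0307, 0.2002]), 'orientation': array([ 2.816 , -0.0028,  0.1648])} [327.6587 163.1171]
```

View pics/w3.png

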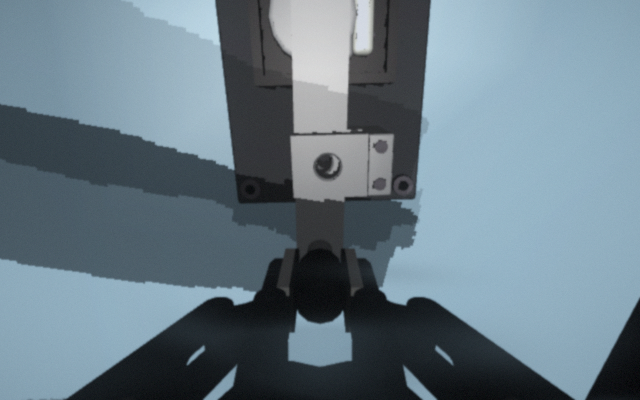

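```bash
python3 - <<'E'
import cv2
a=cv2.imread('pics/w3.png')
cv2.imwrite('pics/w3z.png',cv2.resize(a[115:265,250:410],None,fx=4.9,fy=4,interpolation=cv2.INTER_CUBIC))
cv2.imwrite('pics/w3zz.png',cv2.resize(a[145:185,305:350],None,fx=14,fy=14,interpolation=cv2.INTER_CUBIC))
E
```

```text
(no output)
```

View pics/w3z.png

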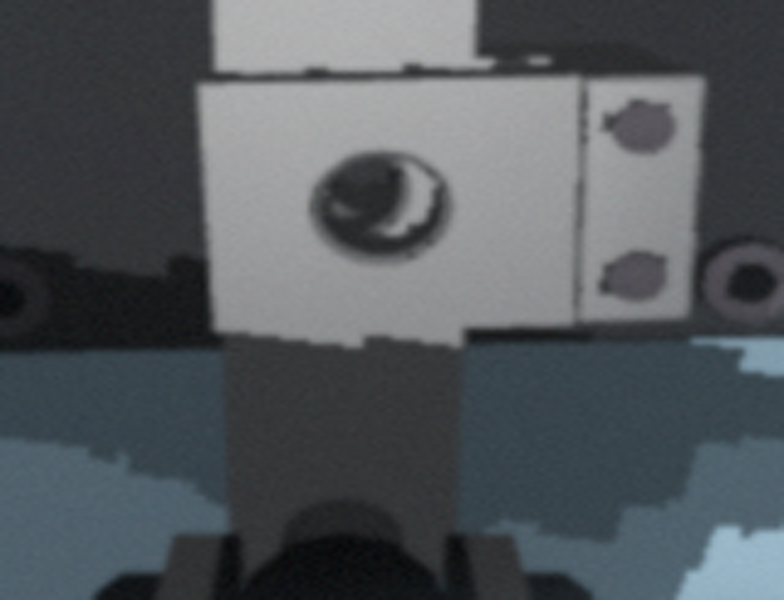

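View pics/w3zz.png

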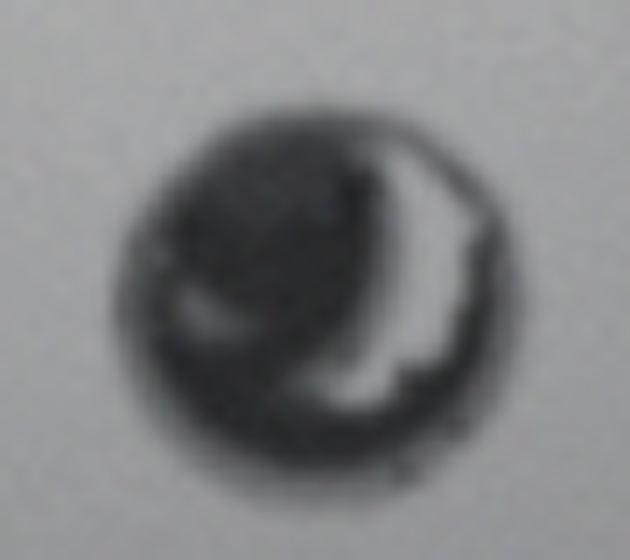

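The bore ellipse is centred at (327.5,166) and the gate's bright lip shows on its right. The gate hole's right edge is near 332, so the gate is about 2–3 mm short. I'll compute that.

```bash
python3 - <<'E'
from h import *
import pickle
np.set_printoptions(precision=4,suppress=True)
p=pickle.load(open('w3.pkl','rb'))
F=plane(p,(327.5,166.2),.056);print('fork',F)
ex=np.array([np.cos(np.radians(11.2)),np.sin(np.radians(11.2))]);ey=np.array([-ex[1],ex[0]])
def q(uv,z): 
    d=(plane(p,uv,z)-F)[:2]*1000;return d@ex,d@ey
print('fork bore edges',q((313.2,166.4),.056),q((341.8,166.4),.056))
print('gate hole right edge',q((331.8,163),.045))
print('bar edges near fork',q((295.3,200),.045),q((344.3,200),.045))
print('bar edges pivot side',q((213/4.9+250,65/4+115),.045),q((476/4.9+250,50/4+115),.045))
print('fork left side corners',q((198/4.9+250,85/4+115),.056),q((213/4.9+250,330/4+115),.056))
print('knob center axis')
E
```

```text
fork [0.6228 0.0011 0.056 ]
fork bore edges (np.float64(-6.77177731726523), np.float64(0.11549847071204757)) (np.float64(6.7692035996669775), np.float64(-0.30790654970661924))
gate hole right edge (np.float64(2.463769123658987), np.float64(-0.7653422174574775))
bar edges near fork (np.float64(-17.169006293030925), np.float64(-19.944282121853515)) (np.float64(8.710205421147723), np.float64(-20.761808302963953))
bar edges pivot side (np.float64(-16.082830492240852), np.float64(15.614886866523552)) (np.float64(10.294896762256041), np.float64(16.59856274951079))
fork left side corners (np.float64(-16.702423821510994), np.float64(14.487730048524911)) (np.float64(-17.001453882710297), np.float64(-15.03444554719906))
knob center axis
```

{"op": "move_arm", "data": {
  "steps": [
    [0.2,0.04,0,0,0,0.7,1.8],
    [0.47,0.09,0,0,0,1.5,1.8],
    [0.47,0.09,0,0,0,1.5,1.8],
    [0.47,0.09,0,0,0,1.5,1.8]
  ]
}}

```text
time: 4.2
tcp_pos: [0.632, -0.0476, 0.2318]
orientation: [3.139, 0.005, 1.761]
force: [2.1, -5.3, 2.3]
finger_gap: 0.0215
```

```bash
python3 - <<'E'
from rig import r,camera,camera_params
from h import *
np.set_printoptions(precision=4,suppress=True)
o=r.observe();print({k:o[k] for k in('time','tcp_pos','orientation','force','finger_gap','wrist_torque')})
p=camera_params('wrist');import pickle;pickle.dump(p,open('w4.pkl','wb'))
a=camera('wrist')[:,:,::-1]
cv2.imwrite("pics/w4.png",a)
print(proj(p,[.6228,.0011,.056]))
z=cv2.resize(a[115:265,250:410],None,fx=4.9,fy=4,interpolation=cv2.INTER_CUBIC)
cv2.imwrite('pics/w4z.png',z)
u,v=proj(p,[.6228,.0011,.056]).astype(int);print(u,v)
cv2.imwrite('pics/w4zz.png',cv2.resize(a[v-20:v+20,u-22:u+22],None,fx=14,fy=14,interpolation=cv2.INTER_CUBIC))
E
```

```text
{'time': 4.2, 'tcp_pos': array([ 0.632 , -0.0476,  0.2318]), 'orientation': array([3.1388, 0.0046, 1.7612]), 'force': array([ 2.1426, -5.346 ,  2.3405]), 'finger_gap': 0.021481393451862302, 'wrist_torque': array([-1.2162, -0.0618,  0.0957])}
[321.0217 166.3614]
321 166
```

View pics/w4z.png

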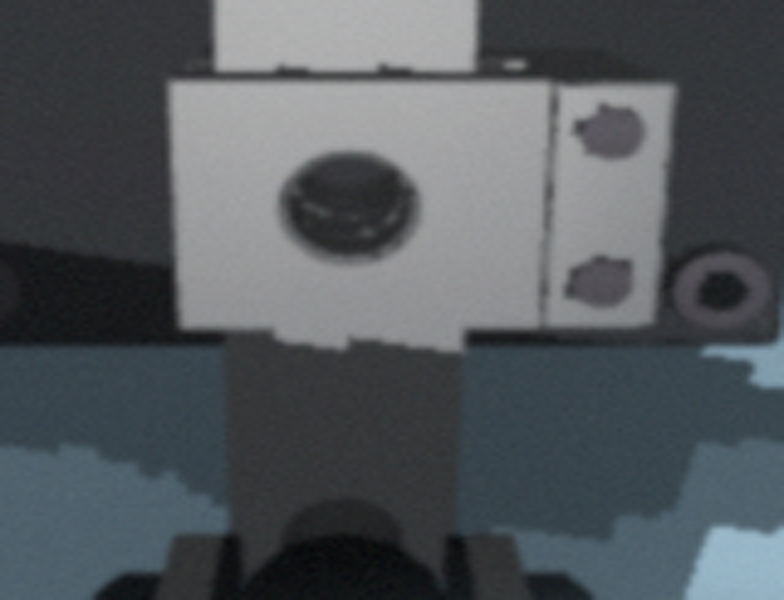

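View pics/w4zz.png

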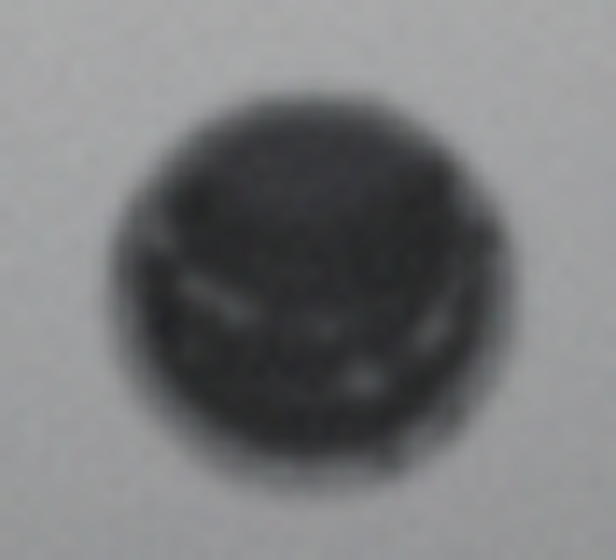

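The gate hole now sits symmetric in the bore, with bar and bore centred within about 0.5 mm. I'll release, rise and check.

{"op": "move_arm", "data": {
  "steps": [
    [0,0,0,0,0,0,3],
    [0,0,0,0,0,0,5],
    [0,0,0,0,0,0,5],
    [0,0,1,0,0,0,5],
    [0,0,4,0,0,0,5],
    [0,0,8,0,0,0,6],
    [0,0,10,0,0,0,7],
    [0,0,10,0,0,0,8],
    [0,0,10,0,0,0,8.5]
  ]
}}

```text
time: 5.15
tcp_pos: [0.6308, -0.0461, 0.3313]
orientation: [3.14, 0.0, 1.762]
force: [-0.1, -0.2, -0.2]
finger_gap: 0.0851
```

```bash
python3 - <<'E'
from rig import r,camera,camera_params
from h import *
np.set_printoptions(precision=4,suppress=True)
o=r.observe();print({k:o[k] for k in('time','tcp_pos','orientation','force','finger_gap','dq')})
p=camera_params('wrist');import pickle;pickle.dump(p,open('w5.pkl','wb'))
a=camera('wrist')[:,:,::-1]
cv2.imwrite("pics/w5.png",a)
u,v=proj(p,[.6228,.0011,.056]).astype(int);print(proj(p,[.6228,.0011,.056]))
cv2.imwrite('pics/w5z.png',cv2.resize(a[v-40:v+60,u-50:u+50],None,fx=6,fy=6,interpolation=cv2.INTER_CUBIC))
E
```

```text
{'time': 5.15, 'tcp_pos': array([ 0.6308, -0.0461,  0.3313]), 'orientation': array([3.1403, 0.0001, 1.7624]), 'force': array([-0.0887, -0.2376, -0.1976]), 'finger_gap': 0.08513154012258045, 'dq': array([-0.0013,  0.0219, -0.0391, -0.0052, -0.0011,  0.0003])}
[321.8575 143.3069]
```

View pics/w5z.png

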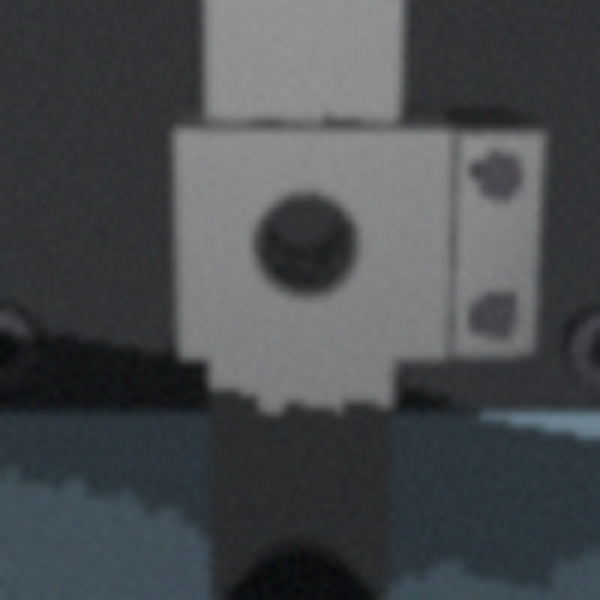

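Gate still centred after release, with the bore at (321.8,143.6) as predicted. On to the pin.

{"op": "move_arm", "data": {
  "steps": [
    [-2,4,1,0,0,8,8.5],
    [-4,8,1,0,0,16,8.5],
    [-6,12,1,0,0,24,8.5],
    [-8,16.5,1,0,0,32,8.5],
    [-10,21,1,0,0,40,8.5],
    [-12,25.5,1,0,0,48,8.5],
    [-14,30,1,0,0,56,8.5],
    [-16,34,1,0,0,63,8.5],
    [-17.7,37.6,1,0,0,66.7,8.5],
    [-17.7,37.6,1,0,0,66.7,8.5],
    [-17.7,37.6,1,0,0,66.7,8.5],
    [-17.7,37.6,1,0,0,66.7,8.5]
  ]
}}

```text
time: 6.4
tcp_pos: [0.4537, 0.3289, 0.3397]
orientation: [-3.14, -0.001, 2.925]
force: [0.8, 0.7, 0.3]
finger_gap: 0.085
```

```bash
python3 - <<'E'
from rig import r,camera,camera_params
from h import *
np.set_printoptions(precision=4,suppress=True)
o=r.observe();print({k:o[k] for k in('time','tcp_pos','orientation','force','finger_gap','dq')})
p=camera_params('wrist');import pickle;pickle.dump(p,open('w6.pkl','wb'))
a=camera('wrist')[:,:,::-1]
cv2.imwrite("pics/w6.png",a)
for z in(.089,.053,.048):print(proj(p,[.454,.330,z]))
E
```

```text
{'time': 6.4, 'tcp_pos': array([0.4537, 0.3289, 0.3397]), 'orientation': array([-3.1395, -0.0013,  2.9253]), 'force': array([0.8446, 0.7478, 0.2896]), 'finger_gap': 0.08496980921261364, 'dq': array([-0.0181, -0.0052,  0.0054, -0.0007,  0.0013,  0.0002])}
[323.0939 213.7703]
[322.729 199.261]
[322.6855 197.5332]
```

View pics/w6.png

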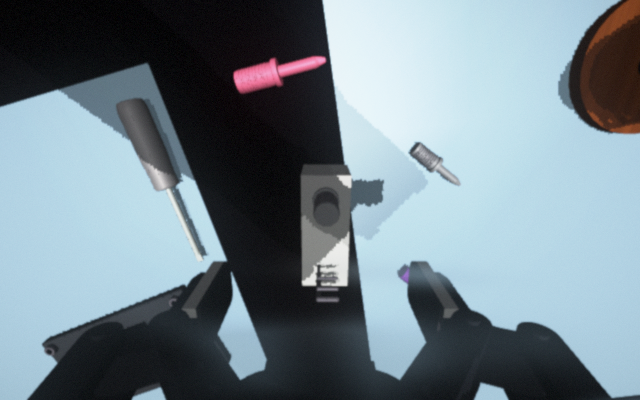

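```bash
python3 - <<'E'
import cv2
a=cv2.imread('pics/w6.png')
cv2.imwrite('pics/w6z.png',cv2.resize(a[155:305,275:375],None,fx=5,fy=4*.99999,interpolation=cv2.INTER_CUBIC))
E
```

```text
(no output)
```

View pics/w6z.png

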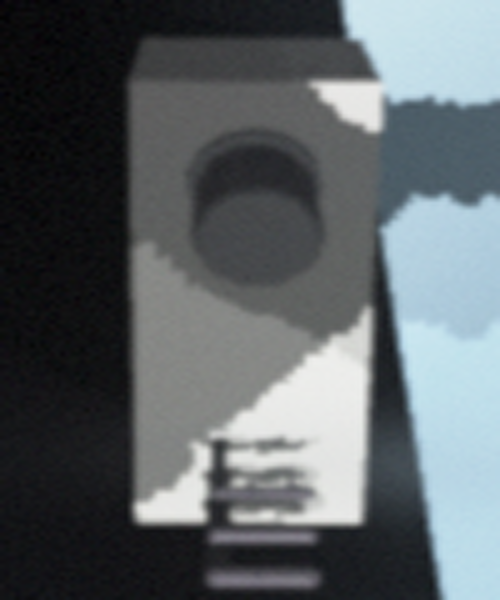

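```bash
python3 - <<'E'
from h import *
import pickle
np.set_printoptions(precision=4,suppress=True)
p=pickle.load(open('w6.pkl','rb'))
print(plane(p,(326.4,214),.089),plane(p,(325.3,197.5+1),.053))
u=lambda x,y:(275+(x+.5)/5-.5,155+(y+.5)/4-.5)
A=plane(p,u(130,80),.048);B=plane(p,u(135,523),.048);C=plane(p,u(380,80),.048);D=plane(p,u(366,523),.048)
print(A,B,C,D);d=B-A;e=D-C;print([np.degrees(np.arctan2(x[1],x[0])) for x in(d,e)])
w=camera=None
# pin position in tool frame with orientation
E
```

```text
[0.4547 0.3324 0.089 ] [0.4538 0.3323 0.053 ]
[0.4297 0.3158 0.048 ] [0.5373 0.291  0.048 ] [0.4389 0.3579 0.048 ] [0.5469 0.3349 0.048 ]
[np.float64(-12.991076226194528), np.float64(-12.00083377486149)]
```

Pin head top at (326,214) puts the pin at (0.4545, 0.332), about 2 mm left of where I hover. Descend and grip.

{"op": "move_arm", "data": {
  "force": 60,
  "steps": [
    [0.1,0.25,-1,0,0,0,8.5],
    [0.1,0.25,-5,0,0,0,8],
    [0.1,0.25,-9,0,0,0,7],
    [0.1,0.25,-11,0,0,0,6],
    [0.1,0.25,-11,0,0,0,4],
    [0.1,0.25,-11,0,0,0,3],
    [0.1,0.25,-11,0,0,0,2.3],
    [0.1,0.25,-11,0,0,0,1.5],
    [0.1,0.25,-11,0,0,0,1.5],
    [0.1,0.25,-11,0,0,0,1.5],
    [0.1,0.25,-11,0,0,0,1.5]
  ]
}}

```text
time: 7.55
tcp_pos: [0.4556, 0.3327, 0.2324]
orientation: [3.139, 0.003, 2.926]
force: [0.1, -0.4, 6.6]
finger_gap: 0.0181
```

```bash
python3 - <<'E'
from rig import r,camera,camera_params
from h import *
np.set_printoptions(precision=4,suppress=True)
o=r.observe();print({k:o[k] for k in('time','tcp_pos','orientation','force','finger_gap','wrist_torque')})
cv2.imwrite("pics/w7.png",camera('wrist')[:,:,::-1])
E
```

```text
{'time': 7.55, 'tcp_pos': array([0.4556, 0.3327, 0.2324]), 'orientation': array([3.1391, 0.003 , 2.9263]), 'force': array([ 0.1163, -0.3836,  6.63  ]), 'finger_gap': 0.01809452749240599, 'wrist_torque': array([-0.1557, -0.1144, -0.0342])}
```

View pics/w7.png

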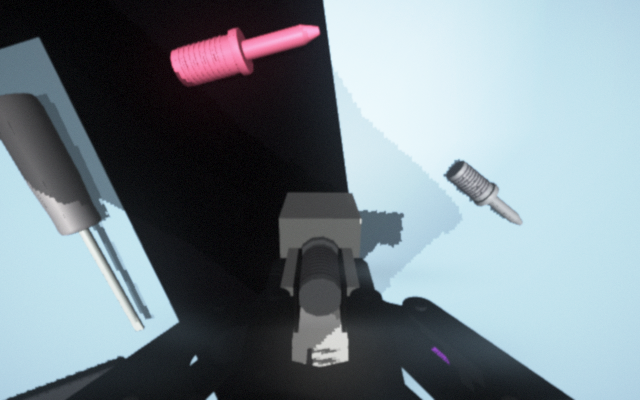

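Grip holds (gap 18 mm). Next I'll lift straight up and carry the pin over the fork.

{"op": "move_arm", "data": {
  "steps": [
    [0,0,1,0,0,0,1.5],
    [0,0,3,0,0,0,1.5],
    [0,0,6,0,0,0,1.5],
    [0,0,9,0,0,0,1.5],
    [0,0,11,0,0,0,1.5],
    [0,0,11,0,0,0,1.5]
  ]
}}

```text
time: 8.2
tcp_pos: [0.4554, 0.3329, 0.3442]
orientation: [3.137, 0.004, 2.926]
force: [0.4, 0.9, -0.7]
finger_gap: 0.0186
```

{"op": "move_arm", "data": {
  "steps": [
    [1.6,-3,0,0,0,-7,1.5],
    [3.2,-6.5,0,0,0,-14,1.5],
    [5,-10,0,0,0,-21,1.5],
    [6.8,-13.5,0,0,0,-28,1.5],
    [8.6,-17,0,0,0,-35,1.5],
    [10.4,-20.5,0,0,0,-42,1.5],
    [12.2,-24,0,0,0,-49,1.5],
    [14,-27.5,0,0,0,-56,1.5],
    [15.7,-31,0,0,0,-62,1.5],
    [16.6,-33,0,0,0,-66.5,1.5],
    [16.6,-33,0,0,0,-66.5,1.5],
    [16.6,-33,0,0,0,-66.5,1.5]
  ]
}}

```text
time: 9.4
tcp_pos: [0.6201, 0.002, 0.3392]
orientation: [-3.139, -0.001, 1.766]
force: [0.1, -0.1, -0.6]
finger_gap: 0.0179
```

{"op": "move_arm", "data": {
  "steps": [
    [0,0,0,0,0,0,1.5],
    [0,0,0,0,0,0,1.5]
  ]
}}

```text
time: 9.6
tcp_pos: [0.6202, 0.0034, 0.3404]
orientation: [-3.141, -0.0, 1.768]
force: [-1.0, 0.1, -1.2]
finger_gap: 0.0182
```

```bash
python3 - <<'E'
from rig import r,camera,camera_params
from h import *
np.set_printoptions(precision=4,suppress=True)
o=r.observe();print({k:o[k] for k in('time','tcp_pos','orientation','force','finger_gap','wrist_torque')})
import pickle
P={}
for n in('wrist','top','scene'):
    P[n]=camera_params(n); cv2.imwrite(f"pics/{n}8.png",camera(n)[:,:,::-1])
    X=o['tcp_pos']
    print(n,'head top',proj(P[n],[X[0],X[1],.199]),'tip',proj(P[n],[X[0],X[1],.115]),'fork',proj(P[n],[.6228,.0011,.056]))
pickle.dump(P,open('P8.pkl','wb'))
a=cv2.imread('pics/scene8.png');u,v=proj(P['scene'],[.6228,.0011,.1]).astype(int)
cv2.imwrite('pics/scene8z.png',cv2.resize(a[v-60:v+60,u-60:u+60],None,fx=5,fy=5,interpolation=cv2.INTER_CUBIC));print(u-60,v-60)
a=cv2.imread('pics/top8.png');u,v=proj(P['top'],[.6228,.0011,.1]).astype(int)
cv2.imwrite('pics/top8z.png',cv2.resize(a[v-50:v+50,u-60:u+60],None,fx=5,fy=5,interpolation=cv2.INTER_CUBIC));print(u-60,v-50)
E
```

```text
{'time': 9.6, 'tcp_pos': array([0.6202, 0.0034, 0.3404]), 'orientation': array([-3.1406, -0.0005,  1.7676]), 'force': array([-0.9718,  0.109 , -1.217 ]), 'finger_gap': 0.01823180813114849, 'wrist_torque': array([ 0.0141, -0.011 , -0.0244])}
wrist head top [322.1345 301.4845] tip [321.3485 224.6984] fork [323.559 201.342]
top head top [328.943  137.2984] tip [328.4718 151.2514] fork [328.8981 158.3601]
scene head top [264.7842 177.0084] tip [268.5542 209.6024] fork [269.4271 230.2627]
207 155
269 102
```

View pics/wrist8.png

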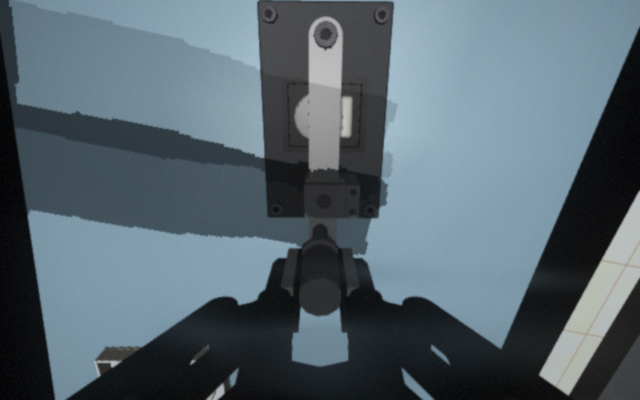

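View pics/scene8z.png

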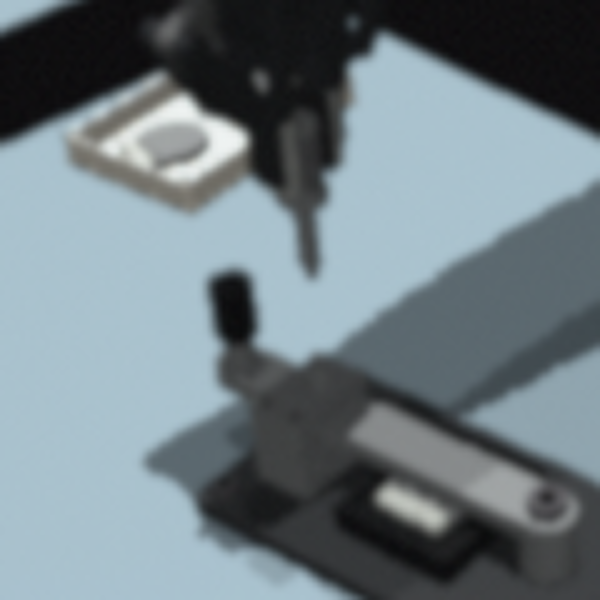

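View pics/top8z.png

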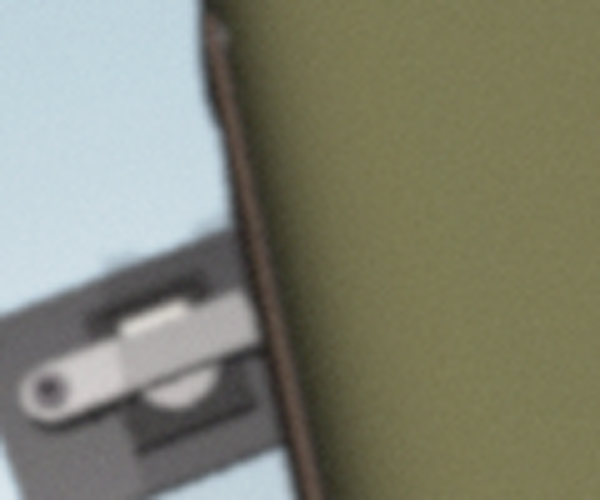

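```bash
python3 - <<'E'
from rig import r,camera,camera_params
from h import *
np.set_printoptions(precision=4,suppress=True)
o=r.observe();p=camera_params('wrist')
a=camera('wrist')[:,:,::-1]
print(o['tcp_pos'],o['orientation'],r.observe()['tcp_pos'])
import pickle;pickle.dump((p,o['tcp_pos']),open('w9.pkl','wb'))
g=cv2.convertScaleAbs(a[180:320,270:370],alpha=2.2,beta=0)
cv2.imwrite('pics/w9z.png',cv2.resize(g,None,fx=5,fy=4.2,interpolation=cv2.INTER_CUBIC))
X=o['tcp_pos'];print(proj(p,[X[0],X[1],.199]),proj(p,[X[0],X[1],.115]),proj(p,[.6228,.0011,.056]))
E
```

```text
[0.6205 0.0031 0.3408] [ 3.1416 -0.0001  1.7672] [0.6206 0.003  0.3409]
[321.8246 300.7418] [321.0385 224.3326] [322.9463 200.73  ]
```

View pics/w9z.png

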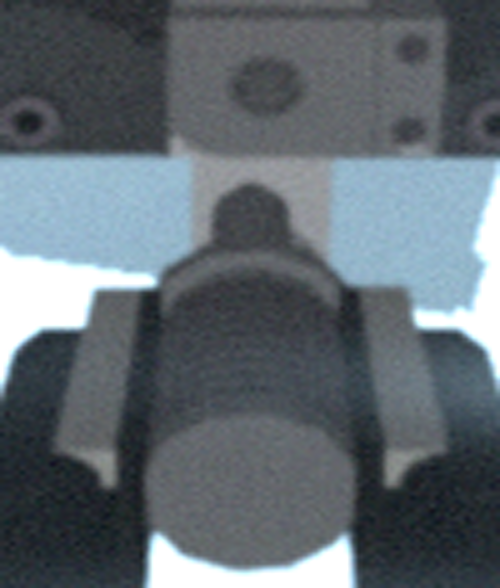

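```bash
python3 - <<'E'
from h import *
import pickle
np.set_printoptions(precision=4,suppress=True)
p,X=pickle.load(open('w9.pkl','rb'))
ht=plane(p,(320.0,296.6),.1975);print('headtop',ht,(ht-X)[:2]*1000)
ht=plane(p,(320.0,296.6),.1965);print((ht-X)[:2]*1000)
th=np.linspace(0,2*np.pi,60)
for off in (0,1,2,3,-1,-2):
    res=[]
    for rr,z in((2,.1145),(5,.1235),(5,.15),(12,.1565),(10,.1975)):
        c=np.array([X[0]+off*1e-3*.194,X[1]-off*1e-3*.981])  # offset along -y fixture
        q=np.array([proj(p,[c[0]+rr*1e-3*np.cos(t),c[1]+rr*1e-3*np.sin(t),z]) for t in th])
        res.append((q[:,0].min().round(1),q[:,0].max().round(1),q[:,1].min().round(1),q[:,1].max().round(1)))
    print(off,[tuple(float(v) for v in w) for w in res])
E
```

```text
headtop [0.6195 0.0039 0.1975] [-0.945   0.8134]
[-0.8055  0.1176]
0 [(318.1, 324.0, 221.3, 226.8), (313.4, 328.7, 222.2, 236.3), (312.5, 330.0, 239.8, 255.6), (299.6, 343.1, 233.2, 272.2), (298.3, 345.3, 278.1, 318.1)]
1 [(318.1, 324.0, 222.7, 228.1), (313.4, 328.7, 223.6, 237.7), (312.5, 330.0, 241.4, 257.2), (299.6, 343.0, 234.9, 273.8), (298.4, 345.2, 280.2, 320.0)]
2 [(318.1, 324.0, 224.1, 229.5), (313.5, 328.7, 225.1, 239.1), (312.6, 330.0, 243.0, 258.7), (299.7, 343.0, 236.6, 275.3), (298.4, 345.2, 282.3, 321.9)]
3 [(318.1, 323.9, 225.4, 230.8), (313.5, 328.7, 226.5, 240.5), (312.6, 330.0, 244.6, 260.2), (299.7, 343.0, 238.3, 276.9), (298.5, 345.1, 284.4, 323.7)]
-1 [(318.1, 324.0, 220.0, 225.4), (313.4, 328.8, 220.8, 234.9), (312.5, 330.0, 238.2, 254.1), (299.6, 343.1, 231.5, 270.7), (298.3, 345.3, 276.0, 316.2)]
-2 [(318.1, 324.0, 218.6, 224.1), (313.4, 328.8, 219.3, 233.5), (312.5, 330.1, 236.6, 252.5), (299.5, 343.2, 229.8, 269.1), (298.2, 345.4, 273.9, 314.2)]
```

Head looks about 10% smaller than predicted; I'll check for slip by comparing with the picture taken at the grasp (and the knob as a scale check).

```bash
python3 - <<'E'
import cv2
import numpy as np
a=cv2.imread('pics/w7.png');b=cv2.imread('pics/wrist8.png');c=cv2.imread('pics/w2.png')
out=[cv2.resize(cv2.convertScaleAbs(i[230:330,270:370],alpha=k),None,fx=2.6,fy=5,interpolation=cv2.INTER_CUBIC) for i,k in((a,1.5),(b,2.2),(c,3))]
cv2.imwrite('pics/cmp.png',np.hstack(out))
from h import *
from rig import camera_params
# knob in w2: camera relative to tcp from w9
import pickle
p,X=pickle.load(open('w9.pkl','rb'))
th=np.linspace(0,2*np.pi,60)
for rr,z in((11,X[2]-.2318+.093),(10,X[2]-.2324+.089)):
    q=np.array([proj(p,[X[0]+rr*1e-3*np.cos(t),X[1]+rr*1e-3*np.sin(t),z]) for t in th]);print(z,q.min(0),q.max(0))
E
```

```text
0.20201460983230432 [295.17439298 282.13012606] [348.57237947 327.18442273]
0.19741460983230433 [298.33770011 278.01410037] [345.269535   317.93589802]
```

View pics/cmp.png

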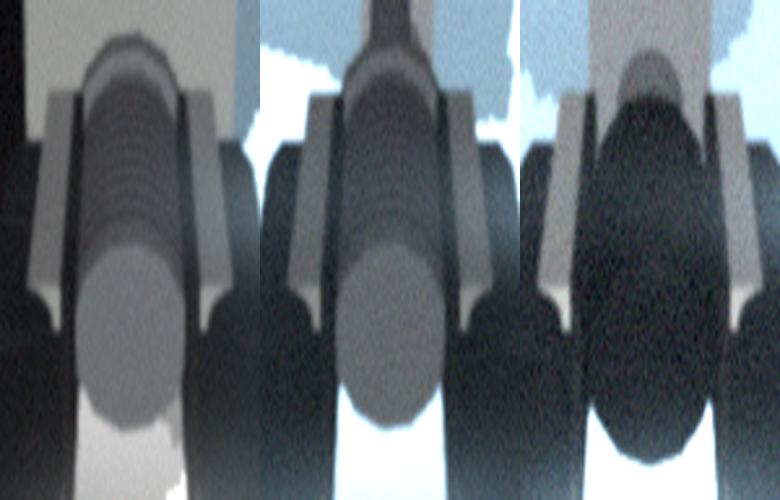

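```bash
python3 - <<'E'
from h import *
import pickle
p=pickle.load(open('w6.pkl','rb'))
f=lambda a,b,z:round(1000*float(np.linalg.norm(plane(p,a,z)-plane(p,b,z))),1)
u=lambda x,y:(275+(x+.5)/5-.5,155+(y+.5)/4-.5)
print('head',f(u(192,235),u(324,240),.089),'collar',f(u(186,180),u(320,180),.053))
print('block w',f(u(130,80),u(380,80),.048))
a=cv2.imread('pics/w6.png')
cv2.imwrite('pics/w6pins.png',np.hstack([cv2.resize(a[130:200,400:470],None,fx=5,fy=5,interpolation=cv2.INTER_CUBIC),cv2.resize(a[40:110,228:334],None,fx=4,fy=5,interpolation=cv2.INTER_CUBIC)]))
E
```

```text
head 20.0 collar 23.3
block w 43.1
```

View pics/w6pins.png

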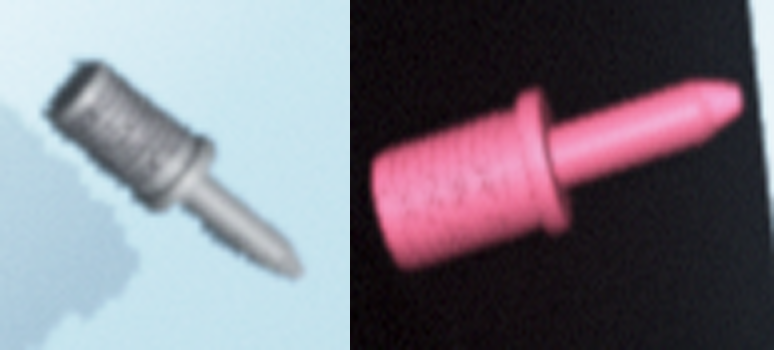

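The pin matches spec (head 20.0 mm, collar 23.3 mm from the hover view) and hasn't slipped. The lying grey one is clearly smaller. Next I'll lower to just above the bore and check relative alignment.

{"op": "move_arm", "data": {
  "steps": [
    [0.25,0,-1,0,0,0,1.5],
    [0.25,0,-3,0,0,0,1.5],
    [0.25,0,-4.5,0,0,0,1.5],
    [0.25,0,-4.9,0,0,0,1.5],
    [0.25,0,-4.9,0,0,0,1.5],
    [0.25,0,-4.9,0,0,0,1.5],
    [0.25,0,-4.9,0,0,0,1.5]
  ]
}}

```text
time: 10.5
tcp_pos: [0.6237, 0.0022, 0.2926]
orientation: [3.14, 0.0, 1.766]
force: [0.2, 0.3, -0.8]
finger_gap: 0.0184
```

```bash
cat > look.py <<'E'
from rig import r,camera,camera_params
from h import *
import sys,pickle
k=sys.argv[1]
np.set_printoptions(precision=4,suppress=True)
o=r.observe();p=camera_params('wrist')
a=camera('wrist')[:,:,::-1];s=camera('scene')[:,:,::-1]
print({k:o[k] for k in('time','tcp_pos','orientation','force','finger_gap','wrist_torque')})
pickle.dump((p,o['tcp_pos']),open(f'w{k}.pkl','wb'))
g=cv2.convertScaleAbs(a[180:320,270:370],alpha=2.2,beta=0)
s_=cv2.convertScaleAbs(s[180:280,230:310],alpha=2,beta=0)
cv2.imwrite(f'pics/look{k}.png',np.hstack([cv2.resize(g,(400,560),interpolation=cv2.INTER_CUBIC),cv2.resize(s_,(400,560),interpolation=cv2.INTER_CUBIC)]))
X=o['tcp_pos'];print(proj(p,[X[0],X[1],X[2]-.1435]),proj(p,[X[0],X[1],X[2]-.2264]),proj(p,[.6228,.0011,.056]))
E
python3 look.py 10
```

```text
{'time': 10.5, 'tcp_pos': array([0.6237, 0.0022, 0.2926]), 'orientation': array([3.1398, 0.0003, 1.7657]), 'force': array([ 0.161 ,  0.267 , -0.7684]), 'finger_gap': 0.018388442751194792, 'wrist_torque': array([-0.0119, -0.0275,  0.0336])}
[321.1607 298.1289] [320.4113 223.8411] [318.755  219.5711]
```

View pics/look10.png

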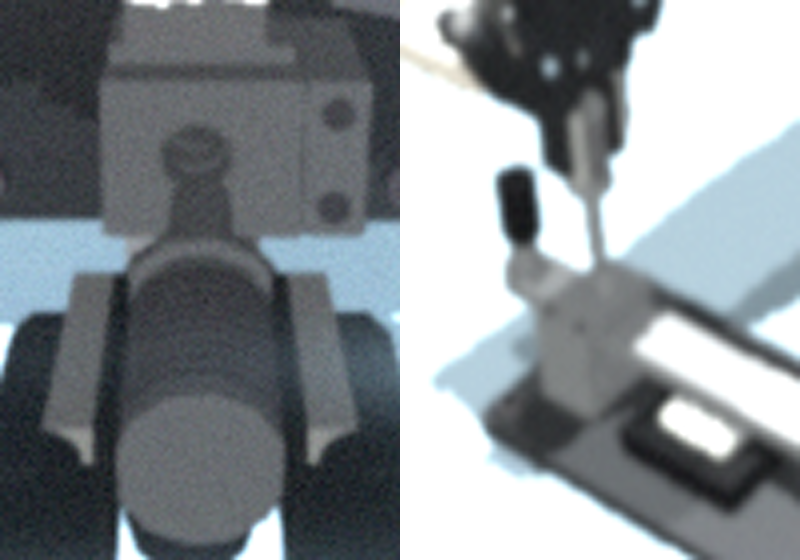

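```bash
python3 - <<'E'
from h import *
import pickle
p,X=pickle.load(open('w10.pkl','rb'))
for z in(.066,.056):print(z,proj(p,[X[0],X[1],z]))
F=plane(p,(318.6,218.0),.056);print(F,(F-X)[:2]*1000)
T=plane(p,(320.2,225.),.066);print(T,(T-X)[:2]*1000)
E
python3 - <<'E'
import cv2
a=cv2.imread('pics/look10.png')[90:260,130:280]
cv2.imwrite('pics/look10z.png',cv2.resize(cv2.convertScaleAbs(a,alpha=1.5),None,fx=4,fy=3.5,interpolation=cv2.INTER_CUBIC))
E
```

```text
0.066 [320.40993377 223.70187165]
0.056 [320.35586832 218.34233794]
[0.62246006 0.00225765 0.056     ] [-1.27754762  0.01498867]
[0.62378293 0.00127721 0.066     ] [ 0.04532363 -0.96545618]
```

View pics/look10z.png

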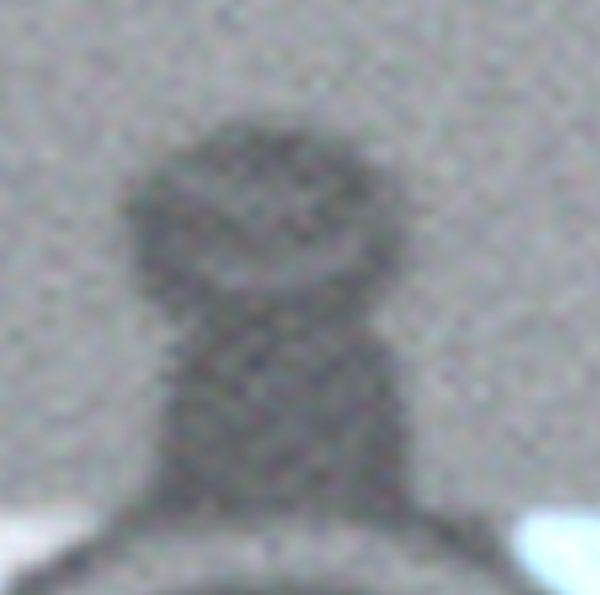

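Bore centre at (319.0,217.7) and shank centre at u=320.4: correct by about −1.3 mm in x and +0.7 mm in y, then feel the nose in.

{"op": "move_arm", "data": {
  "steps": [
    [-0.13,0.07,0,0,0,0,1.5],
    [-0.13,0.07,0,0,0,0,1.5],
    [-0.13,0.07,-0.5,0,0,0,1.5],
    [-0.13,0.07,-1,0,0,0,1.5],
    [-0.13,0.07,-1.3,0,0,0,1.5],
    [-0.13,0.07,-1.6,0,0,0,1.5],
    [-0.13,0.07,-1.6,0,0,0,1.5]
  ]
}}

```text
time: 11.3
tcp_pos: [0.6219, 0.0029, 0.2751]
orientation: [-3.141, -0.0, 1.766]
force: [-0.3, 0.5, -1.7]
finger_gap: 0.0183
```

```bash
python3 look.py 11
```

```text
{'time': 11.3, 'tcp_pos': array([0.6219, 0.0029, 0.2751]), 'orientation': array([-3.1409, -0.    ,  1.7656]), 'force': array([-0.3144,  0.5057, -1.7187]), 'finger_gap': 0.01825832914975143, 'wrist_torque': array([ 0.0183, -0.0839, -0.0107])}
[322.0088 298.3155] [321.2497 224.0102] [322.1187 230.9586]
```

View pics/look11.png

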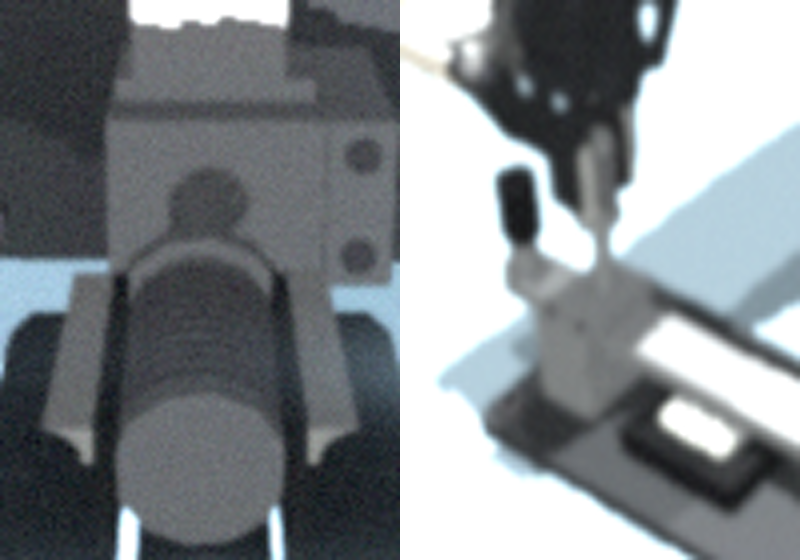

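Nose is 7 mm inside the bore with no force. I'll nudge +x 0.5 mm and descend gradually.

{"op": "move_arm", "data": {
  "steps": [
    [0.05,0.01,-0.3,0,0,0,1.5],
    [0.05,0.01,-0.6,0,0,0,1.5],
    [0.05,0.01,-0.9,0,0,0,1.5],
    [0.05,0.01,-1.2,0,0,0,1.5],
    [0.05,0.01,-1.2,0,0,0,1.5]
  ]
}}

```text
time: 11.9
tcp_pos: [0.6225, 0.003, 0.2632]
orientation: [-3.141, 0.0, 1.766]
force: [0.5, 0.6, -1.4]
finger_gap: 0.0183
```

{"op": "move_arm", "data": {
  "steps": [
    [0,0,-0.3,0,0,0,1.5],
    [0,0,-0.6,0,0,0,1.5],
    [0,0,-0.9,0,0,0,1.5],
    [0,0,-1.2,0,0,0,1.5],
    [0,0,-1.2,0,0,0,1.5]
  ]
}}

```text
time: 12.4
tcp_pos: [0.6225, 0.003, 0.2512]
orientation: [-3.141, 0.0, 1.766]
force: [0.4, -0.6, -1.6]
finger_gap: 0.0187
```

{"op": "move_arm", "data": {
  "steps": [
    [0,0,-0.3,0,0,0,1.5],
    [0,0,-0.6,0,0,0,1.5],
    [0,0,-0.8,0,0,0,1.5],
    [0,0,-1.0,0,0,0,1.5],
    [0,0,-1.1,0,0,0,1.5],
    [0,0,-1.1,0,0,0,1.5]
  ]
}}

```text
time: 13.0
tcp_pos: [0.6225, 0.003, 0.2406]
orientation: [-3.142, 0.0, 1.766]
force: [1.5, -0.0, -2.5]
finger_gap: 0.018
```

{"op": "move_arm", "data": {
  "steps": [
    [0,0,-0.1,0,0,0,1.5],
    [0,0,-0.1,0,0,0,1.5],
    [0,0,-0.2,0,0,0,1.5],
    [0,0,-0.2,0,0,0,1.5]
  ]
}}

```text
time: 13.4
tcp_pos: [0.6224, 0.003, 0.2404]
orientation: [3.141, 0.0, 1.766]
force: [-2.9, -0.3, 10.0]
finger_gap: 0.0183
```

```bash
python3 look.py 12
```

```text
{'time': 13.4, 'tcp_pos': array([0.6224, 0.003 , 0.2404]), 'orientation': array([3.1405, 0.0002, 1.7656]), 'force': array([-2.877 , -0.3028, 10.0305]), 'finger_gap': 0.01832446838779125, 'wrist_torque': array([-0.1098,  0.6244, -0.0387])}
[321.397  298.1856] [320.6507 223.8923] [321.0201 256.1364]
```

View pics/look12.png

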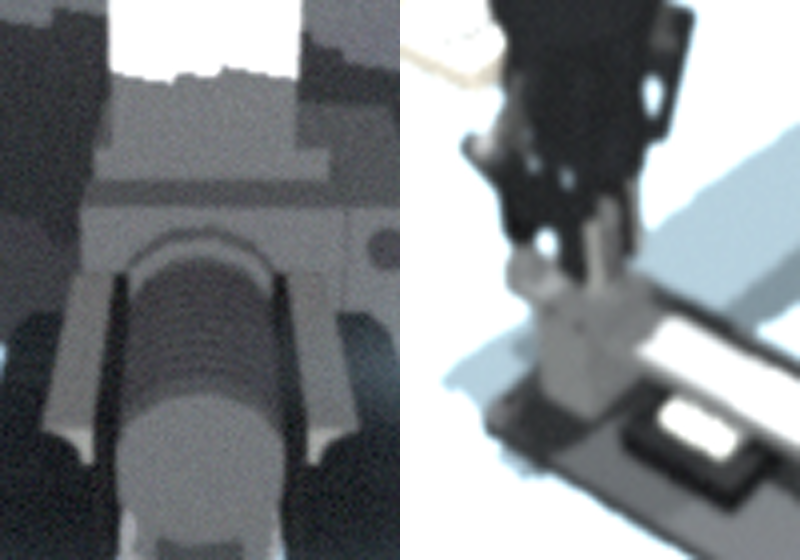

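Contact: 10 N upward, at exactly the expected seated height (0.2404). Now I'll release, with a small upward unload as it opens, then rise.

{"op": "move_arm", "data": {
  "steps": [
    [0,0,0.1,0,0,0,1.8],
    [0,0,0.1,0,0,0,3],
    [0,0,0.1,0,0,0,4.5],
    [0,0,0.1,0,0,0,5],
    [0,0,0.1,0,0,0,5],
    [0,0,2,0,0,0,5],
    [0,0,5,0,0,0,5],
    [0,0,9,0,0,0,5],
    [-3,-3,12,0,0,0,5],
    [-7,-7,14,0,0,0,5],
    [-7,-7,14,0,0,0,5],
    [-7,-7,14,0,0,0,5]
  ]
}}

```text
time: 14.7
tcp_pos: [0.5516, -0.068, 0.3798]
orientation: [3.14, 0.0, 1.763]
force: [-0.3, -0.1, -0.4]
finger_gap: 0.05
```

```bash
python3 - <<'E'
from rig import r,camera,camera_params
from h import *
np.set_printoptions(precision=4,suppress=True)
o=r.observe();print(o['time'],o['tcp_pos'],o['force'])
p=camera_params('wrist');s=camera_params('scene')
a=camera('wrist')[:,:,::-1];b=camera('scene')[:,:,::-1]
cv2.imwrite('pics/w13.png',a)
cv2.imwrite('pics/s13.png',cv2.resize(b[170:320,190:350],(800,600)*1 if 0 else (640,600),interpolation=cv2.INTER_CUBIC))
for z in (.056,.097):print(proj(p,[.6228,.0011,z]),proj(s,[.6228,.0011,z]))
E
```

```text
14.7 [ 0.5516 -0.068   0.3798] [-0.2582 -0.063  -0.3841]
[409.9962 129.1942] [269.4271 230.2627]
[424.2936 133.9045] [267.7487 216.1415]
```

View pics/w13.png

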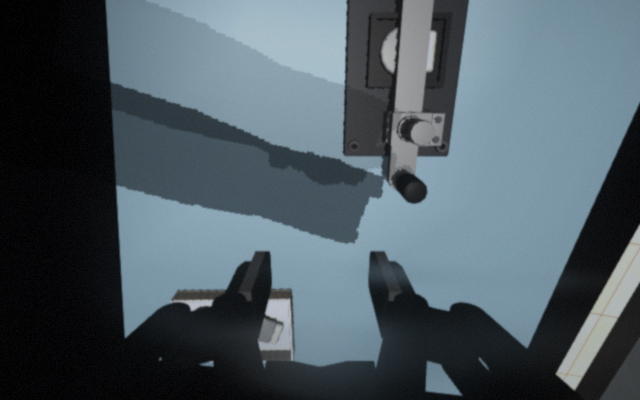

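View pics/s13.png

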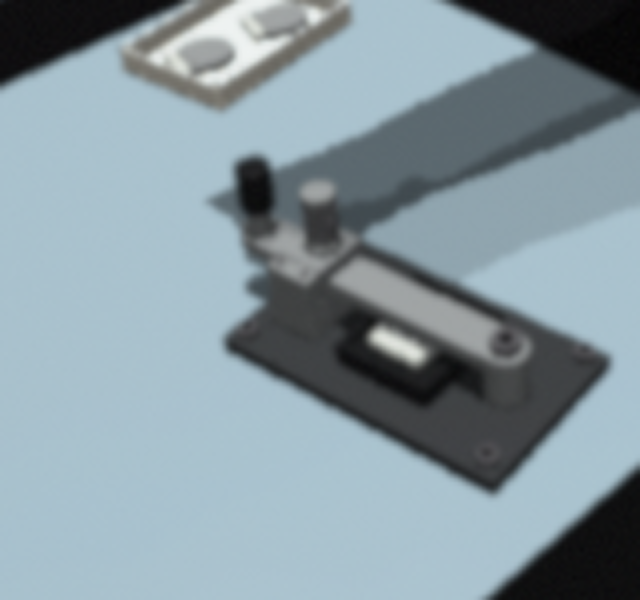

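The pin stands upright with its collar on the fork. Its head top is near (426,133) in the wrist view against a predicted (424,134). The gate is closed and the generator is in its nest. I'll hand in.

```bash
python3 -c "
from rig import job,r
print(job.finish_job(),r.observe()['time'])"
```

```text
the job is handed in; nothing more can be done
the job is handed in; nothing more can be done
```

I swung the gate closed by its knob until its hole sat centred in the fork bore, to within about 0.5 mm in the wrist view. I then took the pin from the accessory block and pushed it down through fork and gate. I let go of everything and handed the job in after about 15 s of the 58 s allowed.

**Last checks:**
- **Seating:** the tool stopped at the expected seated height (0.2404 m) with 10 N of contact. After I let go, the pictures showed the pin upright with its collar on the fork.
- **Clear of the scene:** force on the tool was near zero, with the gripper open and away from everything.
- **Rest of the bench:** the gate was still closed, and the generator and the spares in the tray looked undisturbed. I did not take a last picture of the accessory block or the screwdriver.

**Disagreements:**
- **Camera views:** the scene camera placed the fork hole 1–3 mm away from where the top and wrist cameras put it, so I aligned pin and bore against each other in the wrist view.
- **Pin size:** in the gripper the pin's head looked about 10% smaller than its 20 mm. The gripper gap read about 18 mm, where some squeeze is expected. From above, before I gripped it, the head measured 20.0 mm and the collar 23.3 mm, and it had not slipped, so I took it as the right pin.

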